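Bin the worn wheel and ease the sprung flap shut

ROBOT

A 6-joint arm with a two-finger parallel gripper is mounted at the origin on the work surface. World frame = base frame: x ahead of the robot, y to its left, z up, the work surface at z = 0. Lengths are in m, angles in rad, forces in N, time in s.
With the tool pointing down it reaches from about 0.325 to 0.775 m from the base axis. Payload 5.5 kg.
Tool frame: the origin (TCP) lies midway between the tips of the shut fingers; the grasp point (between the pads) lies 19 mm behind it (ctrl.grip_depth is the distance from the TCP to the grasp point, in m); z points along the fingers, y is the line along which they close (so a half turn about z gives the same grasp; the last joint's range is limited). The gripper opens to 85 mm and grips with 20 to 120 N. Pads are 22 mm wide; open, the fingers measure 114 mm over their backs; the gripper's body (76 mm by 85 mm) begins 54 mm behind the grasp point. The pads swing forward as they close: fully open they stand 13 mm farther back than shut.
Start: joints at [-0.057, 0.091, 1.231, -0, 1.82, -0.057], TCP at [0.6, -0, 0.231] pointing down, gripper open.
Joint ranges: [-2.87, 2.87], [-0.86, 2.18], [0.17, 2.46], [-1.51, 4.65], [0.06, 2.69], [-2.65, 2.65]. Speed limits (rad/s): [2.57, 2.57, 3.01, 3.14, 3.14, 3.14].

INTERFACE

Orientations are given as a rotation vector (axis times angle).
In Python, from bench import ctrl gives the robot as it stands. The module is installed in compiled form; this text tells all that it offers.
- The arm moves only by the shell command python3 -m handwheel 'ROWS' [FORCE]. ROWS is JSON, one flat list of numbers, 7 for each row, row after row: the shift along the tool's x, y, z each as a share of 0.5 m, from -1 to 1, then the turn, a rotation vector about the tool's x, y, z each as a share of 4 degrees, from -1 to 1, then the closure, from 0 (fully open) to 1 (shut). A call has exactly 10 rows; each row shifts and turns the commanded pose from where the row before left it, along the tool's axes as they then stand; what a row does not reach is not made up. A row lasts 1/12 s, in which the tool goes at most 41.7 mm and 7.16 degrees, less where a joint would pass 70% of its speed; a pose out of reach is approached as far as the arm can. A call with a number of a shift or a turn outside -1 to 1 is refused whole. A call with a gripper value outside its range is refused whole. The fingers move at their own pace and stop on an object; FORCE is the grip in N (left out, the last holds). Time passes only in rows, so rows that do not move let the fingers close, or fill a call up. It gives the time, the measured TCP pose, the force, the opening and the grip force at its end, in the units of the state.
- ctrl.read_state(): the state, without advancing time (a new reading comes with each control period).
- ctrl.get_image(name): name is "scene" or "side" or "wrist"; returns a dict with "frame" (420x560x3 uint8, blue, green, red), "camera_matrix" (3x3 intrinsics, pixels), "origin" and "orientation" of the camera in the world; the wrist camera has in their place "T_tool_cam" (4x4, takes a point from camera to tool coordinates, whose origin is the TCP and whose axes are the flange's). Camera axes: x right, y up, looking along -z (the intrinsics and any distortion apply to the point x, -y, -z); pixel columns grow to the right and rows downward; lengths in m; the calibration is good to about 2 mm. A picture is of the moment at which its call begins: read the wrist's pose just before it. There is no depth.
- ctrl.job_done(): hands the job in; it is judged then, once.
Trained networks look in a picture, given as the dict that the camera call returned (one of the last four; its "shot" number tells which), for a name from the list of things; names that differ only in an ending like _2 or _b are one class to them, and where a whole thing is asked for, a point or a joint stands for the part that bears it (a point fixed in the world has none). Each returns a list of dicts, best first, with "score" (0 to 1); they miss things now and then, are a little off and sometimes report something else, mostly with a low value. They report only what shows in the picture. A call takes as long as a camera call. They do not tell look-alikes from the thing itself.
- ctrl.regions_of(label, picture): "pixels" (420x560 bool, what is visible of it) and "rect" ([left, top, width, height] in pixels, round what is visible of it).
The state is a dict: "time": time; "joint_pos": joint angles; "dq": joint speeds; "joint_efforts": joint torques, N m; "ee_pos": TCP position; "eef_rot": TCP orientation; "wrist_force": force on the tool from outside, world axes, zero at the start; "moment": the same for the moment, N m; "opening": finger opening in m; "finger_force": force on a finger pad.
Only numpy, scipy, OpenCV 4.12 (cv2) and the standard library are available. Lean on these libraries where they do the work, as an engineer would, in place of code of your own. Each camera call takes 0.05 s, during which the arm holds its last target. There are 200 camera calls.

TASK

Put the worn orange wheel in the green scrap bin through its propped-open flap. Then lift the flap until the red stay drops away, and ease it down against its spring until it is fully shut, without ever letting it slam. Leave the other wheel, the jar and the skate tool where they are.

Things in the scene. Friction and masses are not known exactly. Their poses are not given: they have to be found in the camera images.
- bin: Open-topped green steel scrap bin screwed to the bench, 180 (x) x 200 (y) x 100 mm high, walls and floor 4 mm. Origin: centre of its underside on the bench; its -x side faces the robot, z up. It stands in a different place and turn each time.
- hinge (a point): Middle of the flap's hinge line, which runs along the bin's y at its far (+x) rim, 104 mm above the bench (90 mm from the bin's centre in its +x). Axes as the bin's.
- flap (a joint): Angle of the yellow steel flap (178 x 196 x 4 mm, 0.27 to 0.49 kg): 0 = fully shut, lying level on the rim; it opens upward; 1.62 = against its end stop. It starts propped at about 1.4. A spring always pulls it shut (with its weight about 3 N at the bar, all the way down) and it slams hard if let go, even from a few degrees.
- bar (a point): Middle of the round steel pull bar at the flap's free edge: 10 mm thick, 120 mm long along y between two 8 mm side rods, in the flap's plane, 220 mm from the hinge line and 40 mm clear of the flap's edge, so fingers can straddle it from above at any flap angle; it can turn between them. About 320 mm above the bench when propped, 104 mm and in front of the bin when shut.
- worn_wheel_center (a point): Centre of the worn wheel: orange urethane skate wheel with black flat spots, 52 mm diameter, 32 mm thick, 0.09 kg, lying flat on the bench with its axis (z) upright; this point is 16 mm above the bench.
- good_wheel_center (a point): Centre of the good wheel, to be left alone: plain white urethane, same size, lying flat.
- jar: Glass jar with an aluminium lid holding eight bearings, 70 mm diameter, 87 mm high, to be left alone. Origin: centre of its underside, z up.
- skate_tool: Black T-shaped skate tool lying flat, 118 x 70 x 16 mm, to be left alone. Origin: centre of its underside; its stem lies along x, the cross-bar at +x.
- stay_hook (a point): Hooked upper end of the red stay, a 195 mm strut pivoted outside the bin's -y wall. It props the flap: its hook lies over a brass pin on the flap's side. Raising the flap past about 1.5 rad draws the pin out, and the stay falls flat by its own weight in about 0.3 s, freeing the flap. Raised too little, the stay catches it again at 1.4 and takes the load off the hand.
There are look-alikes about, which are no part of the job. Of the things that look like the part that bears worn_wheel_center, the middle-sized one is meant.

How it is judged:
By the outcome, as a careful person would: the job done as asked, in the order asked, and still so for the second after the job is handed in, with the robot touching nothing.
It also fails if it takes over 64 s, if anything falls off the work surface, if the arm or the gripper's body presses on something with over 40 N, if the wrist force passes 120 N, or if a joint passes its speed limit or range.

## Working session

There is one attempt and no reset: what is moved stays moved. The work goes in short steps, Python scripts to look and compute and a shell command to move; the robot and the scene stay as the last step left them, time stands still between calls to the robot, and variables do not carry over. Pictures are saved under pics/ and viewed, at most 15 in all, crops included, and the job is handed in when it is done.

```bash
mkdir -p pics
cat > h.py <<'E'
import numpy as np, cv2
from scipy.spatial.transform import Rotation as R
from bench import ctrl
def cam(p, st=None):
    K=np.array(p["camera_matrix"])
    if "T_tool_cam" in p:
        T=np.eye(4);T[:3,:3]=R.from_rotvec(st["eef_rot"]).as_matrix();T[:3,3]=st["ee_pos"]
        T=T@np.array(p["T_tool_cam"]);return K,T[:3,:3],T[:3,3]
    o=np.array(p["orientation"]);M=o if o.shape==(3,3) else R.from_rotvec(o).as_matrix()
    return K,M,np.array(p["origin"])
def proj(c,X):
    K,M,o=c;q=(np.atleast_2d(X)-o)@M;q=q*[1,-1,-1];u=q@K.T;return u[:,:2]/u[:,2:]
def atz(c,uv,z):
    K,M,o=c;d=np.linalg.inv(K)@[uv[0],uv[1],1];d=M@(d*[1,-1,-1]);return o+d*(z-o[2])/d[2]
E
python3 - <<'E'
from h import *
for n in("scene","side","wrist"):
    st=ctrl.read_state();p=ctrl.get_image(n);cv2.imwrite(f"pics/{n}0.png",p["frame"])
    c=cam(p,st);print(n,[k for k in p],np.shape(p.get("orientation")),c[2].round(3),(-c[1][:,2]).round(2),c[0].round(0).tolist())
    for l in("bin","flap","bar","worn_wheel_center","good_wheel_center","jar","skate_tool","stay_hook"):
        try:
            for r in ctrl.regions_of(l,p):
                m=np.argwhere(r["pixels"])
                print(l,round(r["score"],2),r["rect"],len(m),atz(c,m.mean(0)[::-1],.016).round(3))
        except Exception as e: print(l,e)
print(ctrl.read_state())
E
```

```text
scene ['frame', 'camera_matrix', 'origin', 'orientation', 'shot'] (3,) [1.002 0.463 1.042] [-0.37 -0.38 -0.85] [[492.0, 0.0, 281.0], [0.0, 492.0, 215.0], [0.0, 0.0, 1.0]]
bin 0.61 [150.4, 90.4, 124.3, 137.2] 8311 [ 0.573 -0.264  0.016]
flap 0.85 [149.6, 87.2, 75.9, 112.3] 4399 [ 0.561 -0.339  0.016]
bar 0.58 [153.8, 90.4, 71.4, 103.5] 4258 [ 0.562 -0.335  0.016]
worn_wheel_center 0.89 [273.7, 222.2, 28.5, 32.6] 695 [0.59  0.056 0.016]
worn_wheel_center 0.62 [328.7, 234.5, 23.1, 19.9] 425 [0.511 0.156 0.016]
worn_wheel_center 0.59 [356.3, 212.0, 12.0, 15.1] 200 [0.427 0.144 0.016]
good_wheel_center 0.63 [396.2, 280.4, 25.1, 27.7] 467 [0.506 0.341 0.016]
good_wheel_center 0.26 [274.9, 271.1, 31.1, 44.8] 1153 [0.686 0.161 0.016]
jar 0.7 [273.8, 271.8, 31.6, 46.0] 1174 [0.686 0.162 0.016]
skate_tool 0.94 [321.9, 324.9, 58.5, 41.4] 648 [0.689 0.323 0.016]
side ['frame', 'camera_matrix', 'origin', 'orientation', 'shot'] (3,) [0.061 0.668 0.658] [ 0.55 -0.63 -0.55] [[451.0, 0.0, 278.0], [0.0, 451.0, 221.0], [0.0, 0.0, 1.0]]
bin 0.79 [288.8, 90.8, 108.6, 162.6] 8271 [ 0.649 -0.298  0.016]
bi
[... 1296 characters left out ...]
 0.016]
{'time': 1.35, 'joint_pos': array([-5.67062679e-02,  9.11179594e-02,  1.23070774e+00,  2.98621558e-05,
        1.81979914e+00, -5.66781209e-02]), 'dq': array([ 0.00238996, -0.00032232, -0.0009671 ,  0.00010892, -0.00028621,
        0.00041398]), 'joint_efforts': array([ 9.77069749e-05, -4.58462226e+01, -4.18088722e+01, -3.50883943e-05,
        7.53804361e-04, -7.33953016e-06]), 'ee_pos': array([6.00013591e-01, 3.56651381e-06, 2.31260080e-01]), 'eef_rot': array([-2.22143395e+00, -2.22138777e+00, -2.43536385e-07]), 'wrist_force': array([-0.26543959,  0.51248625,  0.38450102]), 'moment': array([-0.03506531, -0.01304696,  0.00650114]), 'finger_force': 0.0, 'opening': 0.08529915448066906}
```

Run:
```python
import cv2,numpy as np
s=cv2.imread("pics/scene0.png");w=cv2.imread("pics/wrist0.png");d=cv2.imread("pics/side0.png")
cv2.imwrite("pics/a.png",cv2.resize(s[70:370,130:450],(800,600)*1 if 0 else (640,600),interpolation=3))
cv2.imwrite("pics/b.png",cv2.resize(w[0:200,60:340],None,fx=2.8,fy=2.8,interpolation=3))
cv2.imwrite("pics/c.png",cv2.resize(d[70:340,120:420],None,fx=2.2,fy=2.2,interpolation=3))
```

```text
(no output)
```

View pics/a.png

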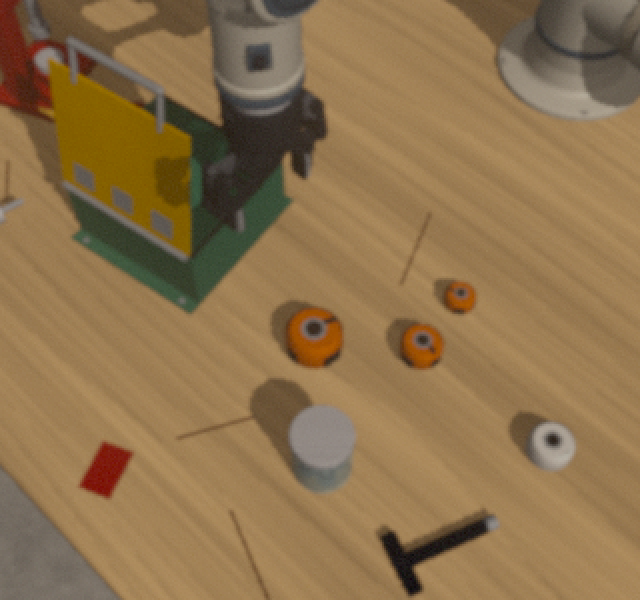

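View pics/b.png

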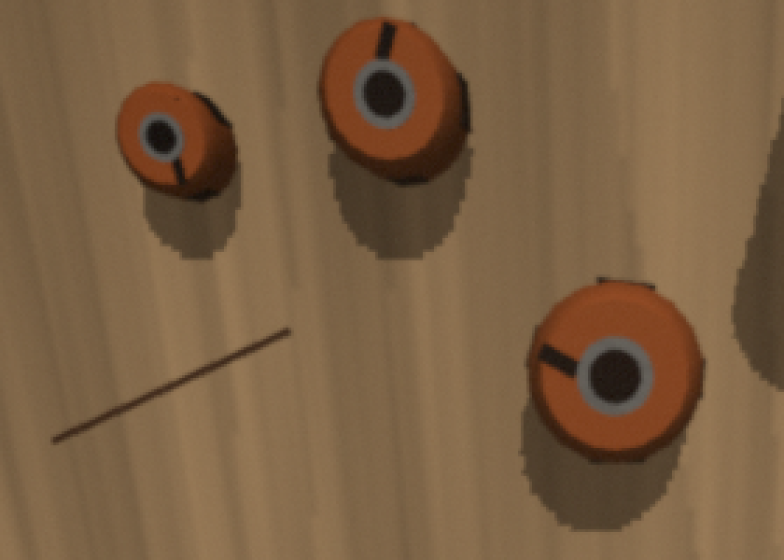

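View pics/c.png

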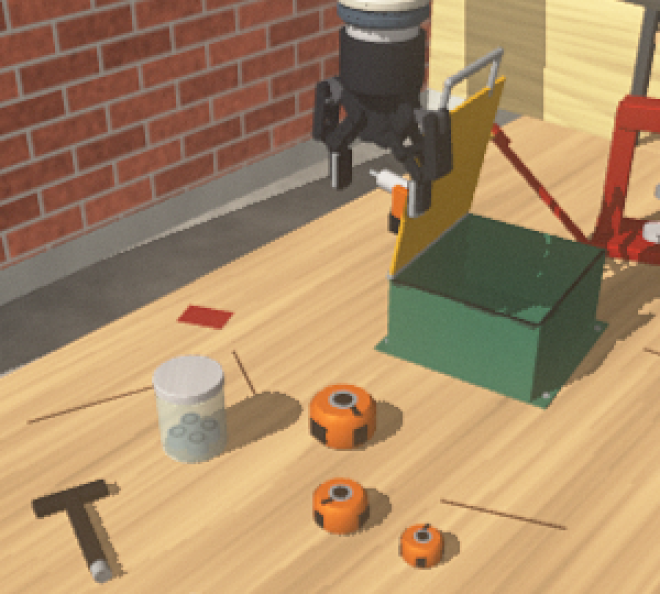

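The three orange wheels are at scene pixels (288,238) largest, (340,244) middle and (362,219) smallest. The wrist crop confirms it: the one at about (202,36) in the wrist picture is the middle-sized, so it is meant. The bin stands at the -y side, with its flap propped and the stay on its -y side.

```bash
cat > fit.py <<'E'
from h import *
from scipy.optimize import least_squares
def pts(x,y,yaw,th):
    c,s=np.cos(yaw),np.sin(yaw);Rz=np.array([[c,-s,0],[s,c,0],[0,0,1]])
    L=np.array([[.09,.1,.1],[-.09,.1,.1],[-.09,-.1,.1],[.09-.22*np.cos(th),.06,.104+.22*np.sin(th)],[.09-.22*np.cos(th),-.06,.104+.22*np.sin(th)]])
    return L@Rz.T+[x,y,0]
E
python3 - <<'E'
from fit import *
cs=cam(ctrl.get_image("scene"));cd=cam(ctrl.get_image("side"))
a=lambda u,v:(u/2+130,v/2+70); c=lambda u,v:(u/2.2+120,v/2.2+70)
O=[(cd,0,c(390,281)),(cd,1,c(540,325)),(cd,2,c(605,252)),(cs,1,a(290,200)),(cd,3,c(445,83)),(cd,4,c(500,52)),(cs,4,a(68,42)),(cs,3,a(162,94)),(cs,0,a(190,254))]
f=lambda p:np.concatenate([proj(k,pts(*p)[i])[0]-uv for k,i,uv in O])
r=least_squares(f,[.6,-.2,0,1.4],loss="soft_l1");print(r.x.round(4));print(f(r.x).round(1).reshape(-1,2).tolist());print(pts(*r.x).round(3))
# wheel sizes/position by triangulating region centroids
P={}
for n in("scene","side","wrist"):
    st=ctrl.read_state();p=ctrl.get_image(n);k=cam(p,st)
    for r in ctrl.regions_of("worn_wheel_center",p):
        m=np.argwhere(r["pixels"])[:,::-1].astype(float);g=atz(k,m.mean(0),.016)
        dist=np.linalg.norm(g-k[2]);print(n,g.round(4),"size mm",round(1000*dist/k[0][0,0]*r["rect"][2],1))
E
```

```text
[ 0.5732 -0.1963  0.142   1.4119]
[[-0.7, -0.1], [-0.6, 2.0], [1.3, -0.3], [-2.2, -19.8], [-0.0, -0.1], [-1.4, -0.2], [1.7, -0.6], [-1.4, -1.6], [0.9, 2.2]]
[[ 0.648 -0.085  0.1  ]
 [ 0.47  -0.11   0.1  ]
 [ 0.498 -0.308  0.1  ]
 [ 0.619 -0.129  0.321]
 [ 0.636 -0.248  0.321]]
scene [0.5099 0.1553 0.016 ] size mm 52.2
scene [0.427  0.1449 0.016 ] size mm 46.3
scene [0.5908 0.0569 0.016 ] size mm 72.8
side [0.5969 0.0519 0.016 ] size mm 75.5
side [0.4224 0.1458 0.016 ] size mm 42.2
side [0.5102 0.1548 0.016 ] size mm 57.3
wrist [0.5117 0.1568 0.016 ] size mm 68.6
wrist [0.5941 0.0583 0.016 ] size mm 76.5
wrist [0.4277 0.1432 0.016 ] size mm 61.3
```

```bash
python3 -m handwheel '[0.0311,-0.0179,0,0,0,0,0, 0.0311,-0.0179,0,0,0,0,0, 0.0311,-0.0179,0,0,0,0,0, 0.0311,-0.0179,0,0,0,0,0, 0.0311,-0.0179,0,0,0,0,0, 0.0311,-0.0179,0,0,0,0,0, 0.0311,-0.0179,0,0,0,0,0, 0.0311,-0.0179,0,0,0,0,0, 0.0311,-0.0179,0,0,0,0,0, 0.0311,-0.0179,0,0,0,0,0]' 40
python3 -m handwheel '[0,0,0.024,0,0,-1,0, 0,0,0.024,0,0,-1,0, 0,0,0.024,0,0,-1,0, 0,0,0.024,0,0,-1,0, 0,0,0.024,0,0,-1,0, 0,0,0.024,0,0,-1,0, 0,0,0.024,0,0,-1,0, 0,0,0.024,0,0,-1,0, 0,0,0.024,0,0,-1,0, 0,0,0.024,0,0,-1,0]'
python3 - <<'E'
from h import *
st=ctrl.read_state();p=ctrl.get_image("wrist");k=cam(p,st)
for r in ctrl.regions_of("worn_wheel_center",p):
    m=np.argwhere(r["pixels"])[:,::-1];print(r["score"],r["rect"],atz(k,m.mean(0),.018).round(4))
cv2.imwrite("pics/w1.png",p["frame"])
E
```

```text
time: 2.58
ee_pos: [0.51, 0.1562, 0.2314]
eef_rot: [2.221, 2.221, 0.0]
wrist_force: [-0.2, 0.6, 0.4]
opening: 0.0854
finger_force: 0.0
time: 3.42
ee_pos: [0.5105, 0.1555, 0.1108]
eef_rot: [1.323, 2.849, 0.0]
wrist_force: [0.0, -0.8, 0.1]
opening: 0.0854
finger_force: 0.0
0.89 [256.0, 185.0, 62.7, 64.6] [0.5122 0.1557 0.018 ]
0.79 [167.7, 133.9, 52.1, 48.8] [0.4264 0.1449 0.018 ]
0.62 [94.1, 386.8, 48.9, 33.2] [ 0.5131 -0.1189  0.018 ]
0.58 [249.6, 305.2, 75.0, 62.8] [0.592  0.0623 0.018 ]
```

View pics/w1.png

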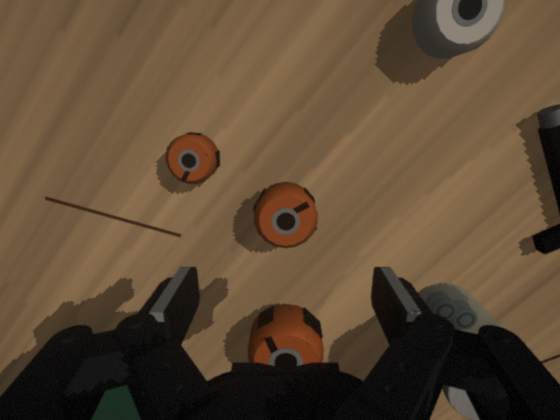

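The target, middle-sized wheel is centred between the fingers at pixel (286,215). The small wheel is at (190,158) and the big one at (286,340), both clear of the fingers. I'm going down to grasp it.

```bash
python3 -m handwheel '[0,0,0.024,0,0,0,0, 0,0,0.024,0,0,0,0, 0,0,0.024,0,0,0,0, 0,0,0.024,0,0,0,0, 0,0,0.024,0,0,0,0, 0,0,0.024,0,0,0,0, 0,0,0.024,0,0,0,0, 0,0,0.024,0,0,0,0, 0,0,0.02,0,0,0,0, 0,0,0,0,0,0,0]'
python3 -m handwheel '[0,0,0,0,0,0,1, 0,0,0,0,0,0,1, 0,0,0,0,0,0,1, 0,0,0,0,0,0,1, 0,0,0,0,0,0,1, 0,0,0,0,0,0,1, 0,0,0,0,0,0,1, 0,0,0,0,0,0,1, 0,0,0,0,0,0,1, 0,0,0,0,0,0,1]' 40
```

```text
time: 4.35
ee_pos: [0.5089, 0.1551, 0.0022]
eef_rot: [-1.326, -2.844, 0.004]
wrist_force: [-0.5, -0.1, -0.4]
opening: 0.0854
finger_force: 0.0
time: 5.18
ee_pos: [0.5114, 0.1557, 0.0067]
eef_rot: [1.327, 2.845, 0.002]
wrist_force: [-0.0, 0.2, 5.2]
opening: 0.0504
finger_force: 42.2
```

```bash
python3 -m handwheel '[0,0,-0.04,0,0,0,1, 0,0,-0.04,0,0,0.8,1, 0,0,-0.04,0,0,1,1, 0,0,-0.04,0,0,1,1, 0,0,-0.04,0,0,1,1, 0,0,-0.04,0,0,1,1, 0,0,-0.04,0,0,1,1, 0,0,-0.04,0,0,1,1, 0,0,-0.04,0,0,1,1, 0,0,0,0,0,0,1]'
python3 - <<'E'
from h import *
st=ctrl.read_state();M=R.from_rotvec(st["eef_rot"]).as_matrix();print(st["ee_pos"],st["opening"],st["finger_force"],M.round(3))
yaw=.142;Rz=R.from_euler("z",yaw).as_matrix()
t=np.array([.5732,-.1963,0])+Rz@[-.03,0,.23];print(t,((t-st["ee_pos"])@M/.5).round(4))
p=ctrl.get_image("side");cv2.imwrite("pics/s2.png",p["frame"])
E
```

```text
time: 6.02
ee_pos: [0.5119, 0.1558, 0.1899]
eef_rot: [2.045, 2.379, 0.009]
wrist_force: [1.1, 0.9, 0.3]
opening: 0.0502
finger_force: 42.1
[0.51187845 0.1558177  0.18985672] 0.05021075844415905 42.060579762328416 [[-0.15   0.989  0.007]
 [ 0.989  0.15   0.002]
 [ 0.001  0.007 -1.   ]]
[ 0.54350195 -0.2005457   0.23      ] [-0.7141 -0.044  -0.081 ]
```

View pics/s2.png

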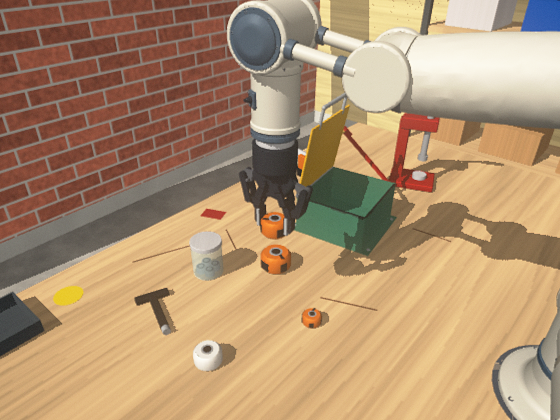

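The wheel is held at pixel (272,223) and the bin is clear. Next I carry it over the bin.

```bash
python3 -m handwheel '[-0.0357,-0.0022,-0.004,0,0,0,1, -0.0357,-0.0022,-0.004,0,0,0,1, -0.0357,-0.0022,-0.004,0,0,0,1, -0.0357,-0.0022,-0.004,0,0,0,1, -0.0357,-0.0022,-0.004,0,0,0,1, -0.0357,-0.0022,0,0,0,0,1, -0.0357,-0.0022,0,0,0,0,1, -0.0357,-0.0022,0,0,0,0,1, -0.0357,-0.0022,0,0,0,0,1, -0.0357,-0.0022,0,0,0,0,1]'
python3 -m handwheel '[-0.0357,-0.0022,0,0,0,0,1, -0.0357,-0.0022,0,0,0,0,1, -0.0357,-0.0022,0,0,0,0,1, -0.0357,-0.0022,0,0,0,0,1, -0.0357,-0.0022,0,0,0,0,1, -0.0357,-0.0022,0,0,0,0,1, -0.0357,-0.0022,0,0,0,0,1, -0.0357,-0.0022,0,0,0,0,1, -0.0357,-0.0022,0,0,0,0,1, -0.0357,-0.0022,0,0,0,0,1]'
python3 - <<'E'
from fit import *
st=ctrl.read_state();p=ctrl.get_image("wrist");k=cam(p,st);im=p["frame"].copy()
b=[.5732,-.1963,.142,1.41]
for x in pts(*b): 
    u=proj(k,x)[0];print(u.round(0)); 
    if abs(u).max()<2000: cv2.circle(im,tuple(int(v) for v in u),4,(255,0,255),1)
q=proj(k,st["ee_pos"])[0];cv2.circle(im,tuple(int(v) for v in q),4,(255,0,0),1)
cv2.imwrite("pics/w3.png",im)
E
```

```text
time: 6.9
ee_pos: [0.5263, -0.0234, 0.1929]
eef_rot: [-2.04, -2.385, 0.003]
wrist_force: [-0.1, 0.4, -0.2]
opening: 0.0502
finger_force: 42.0
time: 7.73
ee_pos: [0.5428, -0.2013, 0.1928]
eef_rot: [-2.04, -2.385, 0.001]
wrist_force: [-0.1, 1.2, -0.3]
opening: 0.0504
finger_force: 42.0
[453.  86.]
[204.  82.]
[219. 315.]
[1610.  453.]
[731. 903.]
```

View pics/w3.png

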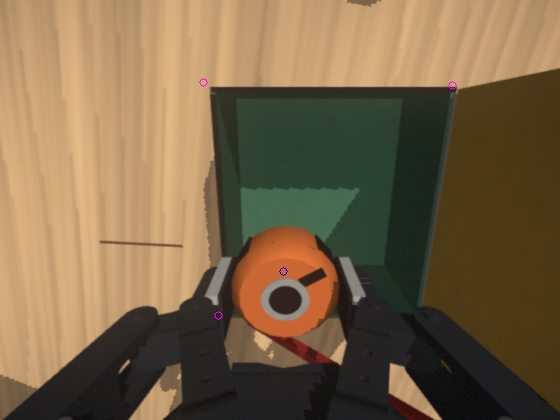

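The wheel at pixel (285,295) is held over the open bin. The rim corners at (211,89) and (455,90) sit within about 5 mm of the fit, so I lower it with a small +x correction.

```bash
python3 -m handwheel '[0,0.008,0.01,0,0,0,1, 0,0.008,0.03,0,0,0,1, 0,0,0.04,0,0,0,1, 0,0,0.04,0,0,0,1, 0,0,0.04,0,0,0,1, 0,0,0.04,0,0,0,1, 0,0,0.04,0,0,0,1, 0,0,0.035,0,0,0,1, 0,0,0.025,0,0,0,1, 0,0,0,0,0,0,1]'
python3 -m handwheel '[0,0,0,0,0,0,1, 0,0,0,0,0,0,0.28, 0,0,0,0,0,0,0.28, 0,0,0,0,0,0,0.28, 0,0,0,0,0,0,0.28, 0,0,0,0,0,0,0.28, 0,0,0,0,0,0,0.28, 0,0,0,0,0,0,0.28, 0,0,0,0,0,0,0.28, 0,0,0,0,0,0,0.28]'
```

```text
time: 8.62
ee_pos: [0.5495, -0.1975, 0.0405]
eef_rot: [-2.038, -2.382, 0.002]
wrist_force: [-0.2, 0.6, -1.9]
opening: 0.05
finger_force: 44.6
time: 9.45
ee_pos: [0.5524, -0.1997, 0.0472]
eef_rot: [2.042, 2.383, 0.002]
wrist_force: [2.8, 1.3, 6.4]
opening: 0.0616
finger_force: 1.0
```

```bash
python3 -m handwheel '[0,0,-0.02,0,0,0,0.28, 0,0,-0.05,0,0,0,0.28, 0,0,-0.06,0,0,0,0.28, 0,-0.01,-0.07,0,0,0,0.28, 0,-0.01,-0.07,0,0,0,0.28, 0,0,-0.07,0,0,0,0.28, 0,0,-0.07,0,0,0,0.28, 0,0,-0.08,0,0,0,0.28, 0,0,-0.08,0,0,0,0.28, 0,0,-0.08,0,0,0,0.28]'
python3 - <<'E'
from fit import *
st=ctrl.read_state();print(st["ee_pos"]);p=ctrl.get_image("wrist");cv2.imwrite("pics/w4.png",p["frame"])
np.savez("w4.npz",pos=st["ee_pos"],rot=st["eef_rot"],T=p["T_tool_cam"],K=p["camera_matrix"])
for n in("scene","side"):cv2.imwrite(f"pics/{n}4.png",ctrl.get_image(n)["frame"])
a=cv2.resize(cv2.imread("pics/scene4.png")[60:260,130:330],(400,400),interpolation=3)
b=cv2.resize(cv2.imread("pics/side4.png")[70:270,240:440],(400,400),interpolation=3)
cv2.imwrite("pics/d.png",np.hstack([a,b]))
E
```

```text
time: 10.28
ee_pos: [0.5403, -0.2009, 0.3724]
eef_rot: [-2.045, -2.384, 0.001]
wrist_force: [0.8, 0.1, -0.2]
opening: 0.0614
finger_force: 0.0
[ 0.54027278 -0.20086833  0.37244101]
```

View pics/w4.png

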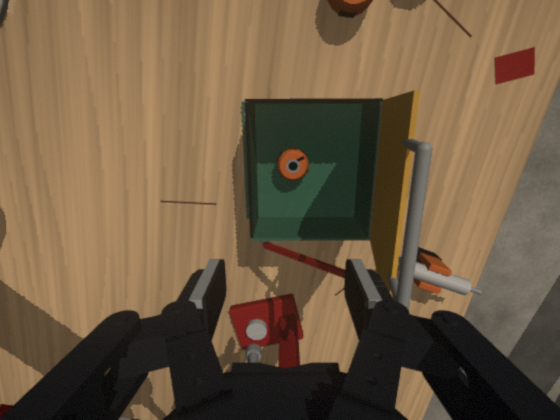

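View pics/d.png

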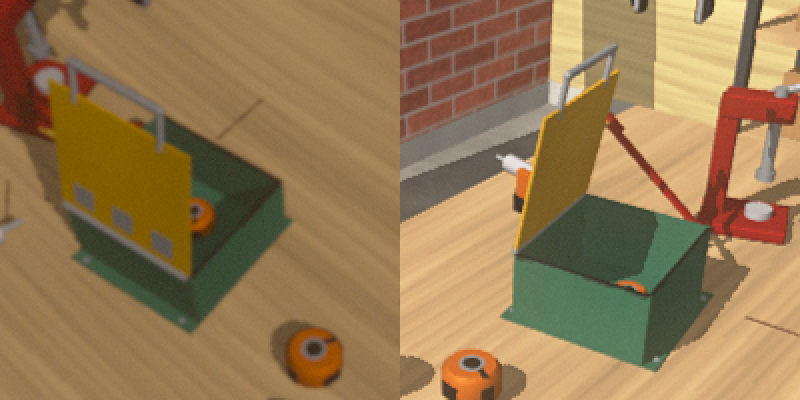

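The worn wheel lies on the bin floor at wrist pixel (293,163). The bar runs from (428,147) to about (405,300). I'm refitting the bin and bar with these views.

Run:
```python
from fit import *
d=np.load("w4.npz");cw=cam({"camera_matrix":d["K"],"T_tool_cam":d["T"]},{"eef_rot":d["rot"],"ee_pos":d["pos"]})
cs=cam(ctrl.get_image("scene"));cd=cam(ctrl.get_image("side"))
a=lambda u,v:(u/2+130,v/2+60); c=lambda u,v:(u/2+240,v/2+70)
O=[(cd,0,c(116,252)),(cd,1,c(253,294)),(cd,2,c(308,228)),(cs,1,a(282,180)),(cs,0,a(189,277)),(cd,3,c(168,75)),(cd,4,c(215,47)),(cs,4,a(69,62)),(cs,3,a(162,107)),(cw,0,(384,99)),(cw,1,(244,101)),(cw,3,(425,147))]
f=lambda p:np.concatenate([proj(k,pts(*p)[i])[0]-uv for k,i,uv in O])
r=least_squares(f,[.57,-.2,.14,1.4],loss="soft_l1");print(r.x.round(4));print(f(r.x).round(1).reshape(-1,2).tolist())
P=pts(*r.x);bar=P[3:].mean(0);print("bar",bar)
st=ctrl.read_state();M=R.from_rotvec(st["eef_rot"]).as_matrix()
for dz in(.03,-.019):
    print(((bar+[0,0,dz]-st["ee_pos"])@M/.5).round(4))
print("tool yaw",np.arctan2(M[1,1],M[0,1]))
```

```text
[ 0.5786 -0.1983  0.1635  1.3959]
[[-2.3, 1.2], [-2.0, 1.4], [0.2, -1.2], [-0.4, 0.1], [0.4, 1.3], [-1.6, 0.2], [-2.4, -0.2], [-0.2, 0.0], [-2.1, 1.8], [-1.3, -0.5], [-0.4, -1.0], [-1.2, 3.7]]
bar [ 0.62964822 -0.18984045  0.32064216]
[-0.0047  0.1784  0.0387]
[-0.0047  0.1785  0.1367]
tool yaw 0.15313877391214104
```

```bash
python3 -m handwheel '[0,0.0255,0,0,0,-0.15,0, 0,0.0255,0,0,0,0,0, 0,0.0255,0,0,0,0,0, 0,0.0255,0,0,0,0,0, 0,0.0255,0,0,0,0,0, 0,0.0255,0,0,0,0,0, 0,0.0255,0,0,0,0,0, 0,0,0,0,0,0,0, 0,0,0,0,0,0,0, 0,0,0,0,0,0,0]'
python3 -m handwheel '[0,0,0.015,0,0,0,0, 0,0,0.015,0,0,0,0, 0,0,0.015,0,0,0,0, 0,0,0.015,0,0,0,0, 0,0,0.015,0,0,0,0, 0,0,0.015,0,0,0,0, 0,0,0.015,0,0,0,0, 0,0,0.015,0,0,0,0, 0,0,0.016,0,0,0,0, 0,0,0,0,0,0,0]'
python3 - <<'E'
from fit import *
st=ctrl.read_state();print(st["ee_pos"]);p=ctrl.get_image("wrist");cv2.imwrite("pics/w5.png",p["frame"])
p=ctrl.get_image("side");b=cv2.resize(p["frame"][40:240,240:440],(400,400),interpolation=3)
cv2.imwrite("pics/e.png",np.hstack([cv2.resize(cv2.imread("pics/w5.png"),(400,400)),b]))
E
```

```text
time: 11.37
ee_pos: [0.6289, -0.1867, 0.3689]
eef_rot: [-2.031, -2.394, 0.002]
wrist_force: [1.3, -0.2, -0.2]
opening: 0.0853
finger_force: 0.0
time: 12.2
ee_pos: [0.6292, -0.1864, 0.2997]
eef_rot: [-2.03, -2.394, 0.002]
wrist_force: [0.1, -0.4, -1.3]
opening: 0.0854
finger_force: 0.0
[ 0.62919149 -0.18640907  0.29972331]
```

View pics/e.png

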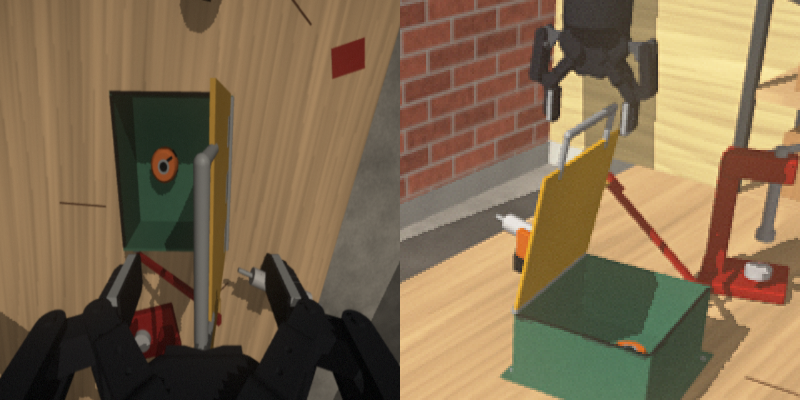

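The wrist view (left half) shows the bar lying centrally between the open fingers, and the side view agrees. I'm closing on it.

```bash
python3 -m handwheel '[0,0,0,0,0,0,0.5, 0,0,0,0,0,0,0.6, 0,0,0,0,0,0,0.7, 0,0,0,0,0,0,1, 0,0,0,0,0,0,1, 0,0,0,0,0,0,1, 0,0,0,0,0,0,1, 0,0,0,0,0,0,1, 0,0,0,0,0,0,1, 0,0,0,0,0,0,1]' 35
python3 - <<'E'
from h import *
st=ctrl.read_state();print(st["ee_pos"],st["wrist_force"],st["opening"],st["finger_force"])
E
```

```text
time: 13.13
ee_pos: [0.6291, -0.1866, 0.3025]
eef_rot: [-2.032, -2.395, 0.001]
wrist_force: [-3.4, 0.3, 1.3]
opening: 0.0088
finger_force: 34.1
[ 0.62913283 -0.18663576  0.30246294] [-3.37330762  0.33702176  1.33656665] 0.008815866699200686 34.101882576942444
```

```bash
python3 -m handwheel '[0,0.0098,-0.0016,0,0,0,1, 0,0.0098,-0.0014,0,0,0,1, 0,0.0098,-0.0012,0,0,0,1, 0,0.0098,-0.0009,0,0,0,1, 0,0.0098,-0.0007,0,0,0,1, 0,0.0098,-0.0005,0,0,0,1, 0,0.0098,-0.0002,0,0,0,1, 0,0.0098,0,0,0,0,1, 0,0,0,0,0,0,1, 0,0,0,0,0,0,1]'
python3 -m handwheel '[0,0,0,0,0,0,1, 0,0,0,0,0,0,1, 0,0,0,0,0,0,1, 0,0,0,0,0,0,1, 0,0,0,0,0,0,1, 0,0,0,0,0,0,1, 0,0,0,0,0,0,1, 0,0,0,0,0,0,1, 0,0,0,0,0,0,1, 0,0,0,0,0,0,1]'
python3 - <<'E'
from h import *
st=ctrl.read_state();print(st["ee_pos"],R.from_rotvec(st["eef_rot"]).as_matrix().round(3))
p=ctrl.get_image("side");a=p["frame"][70:270,260:460]
p=ctrl.get_image("scene");b=p["frame"][50:250,100:300]
cv2.imwrite("pics/f.png",np.hstack([cv2.resize(a,(400,400),interpolation=3),cv2.resize(b,(400,400),interpolation=3)]))
th0=np.arctan2(.2175,.0383);ths=[1.575]+list(np.linspace(1.575,.0,21)[1:])
# per-segment: tool y, tool z shares
for i in range(20):
    t0,t1=ths[i],ths[i+1];print(round(t1,3),(-.2208*(np.cos(t1)-np.cos(t0))/.5).round(4),(-.2208*(np.sin(t1)-np.sin(t0))/.5).round(4))
E
```

```text
time: 13.97
ee_pos: [0.6689, -0.1803, 0.3062]
eef_rot: [2.031, 2.394, 0.001]
wrist_force: [-4.1, -1.5, 5.0]
opening: 0.009
finger_force: 34.9
time: 14.8
ee_pos: [0.6686, -0.1804, 0.3062]
eef_rot: [2.031, 2.394, 0.001]
wrist_force: [-4.1, -2.1, 5.6]
opening: 0.0087
finger_force: 34.9
[ 0.66857338 -0.18037574  0.30619496] [[-0.163  0.987  0.001]
 [ 0.987  0.163 -0.001]
 [-0.001  0.001 -1.   ]]
1.496 -0.0347 0.0012
1.418 -0.0345 0.004
1.339 -0.0341 0.0067
1.26 -0.0335 0.0093
1.181 -0.0327 0.0119
1.102 -0.0316 0.0145
1.024 -0.0304 0.0169
0.945 -0.029 0.0192
0.866 -0.0274 0.0215
0.788 -0.0256 0.0235
0.709 -0.0237 0.0255
0.63 -0.0216 0.0273
0.551 -0.0194 0.0289
0.472 -0.017 0.0303
0.394 -0.0146 0.0316
0.315 -0.0121 0.0326
0.236 -0.0095 0.0335
0.157 -0.0068 0.0341
0.079 -0.0041 0.0345
0.0 -0.0014 0.0347
```

View pics/f.png

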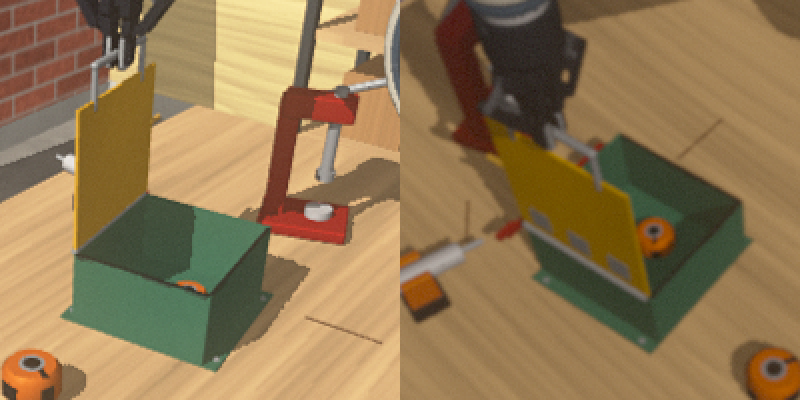

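The stay has dropped: its strut no longer shows in the side view, and only its red end lies at scene-crop (510,230). The bar is held, so I ease the flap down.

```bash
python3 -m handwheel '[0,-0.0173,0.0003,0,0,0,1, 0,-0.0174,0.0009,0,0,0,1, 0,-0.0173,0.0017,0,0,0,1, 0,-0.0172,0.0023,0,0,0,1, 0,-0.0171,0.003,0,0,0,1, 0,-0.017,0.0037,0,0,0,1, 0,-0.0169,0.0043,0,0,0,1, 0,-0.0166,0.005,0,0,0,1, 0,-0.0165,0.0056,0,0,0,1, 0,-0.0162,0.0063,0,0,0,1]'
python3 - <<'E'
from h import *
st=ctrl.read_state();h=np.array([.6674,-.1837,.104]);g=st["ee_pos"]+[0,0,.019]-h
x=-(g[0]*np.cos(.1635)+g[1]*np.sin(.1635));print(st["wrist_force"],st["moment"],np.arctan2(g[2],x),np.hypot(x,g[2]))
E
```

```text
time: 15.73
ee_pos: [0.5848, -0.1935, 0.2886]
eef_rot: [-2.031, -2.397, -0.002]
wrist_force: [-2.8, 0.2, 1.7]
opening: 0.0086
finger_force: 36.1
[-2.77445618  0.16617841  1.67473553] [ 0.08586136  0.27346536 -0.06226039] 1.1833709075402261 0.21985243749484654
```

```bash
python3 -m handwheel '[0,-0.016,0.0069,0,0,0,1, 0,-0.0156,0.0076,0,0,0,1, 0,-0.0153,0.0082,0,0,0,1, 0,-0.0151,0.0087,0,0,0,1, 0,-0.0147,0.0093,0,0,0,1, 0,-0.0143,0.0099,0,0,0,1, 0,-0.0139,0.0105,0,0,0,1, 0,-0.0135,0.011,0,0,0,1, 0,-0.013,0.0115,0,0,0,1, 0,-0.0126,0.012,0,0,0,1]'
python3 - <<'E'
from h import *
st=ctrl.read_state();h=np.array([.6674,-.1837,.104]);g=st["ee_pos"]+[0,0,.019]-h
x=-(g[0]*np.cos(.1635)+g[1]*np.sin(.1635));print(st["wrist_force"],st["moment"],np.arctan2(g[2],x),np.hypot(x,g[2]))
E
```

```text
time: 16.57
ee_pos: [0.5138, -0.2046, 0.2398]
eef_rot: [-2.029, -2.396, -0.003]
wrist_force: [-3.3, 2.4, -0.0]
opening: 0.0088
finger_force: 37.3
[-3.33757132  2.36330799 -0.03668084] [ 0.29618139  0.24276782 -0.09808485] 0.7849947297450459 0.2190035536148897
```

```bash
python3 -m handwheel '[0,-0.0121,0.0125,0,0,0,1, 0,-0.0116,0.013,0,0,0,1, 0,-0.011,0.0134,0,0,0,1, 0,-0.0106,0.0139,0,0,0,1, 0,-0.01,0.0143,0,0,0,1, 0,-0.0094,0.0146,0,0,0,1, 0,-0.0088,0.015,0,0,0,1, 0,-0.0082,0.0153,0,0,0,1, 0,-0.0076,0.0156,0,0,0,1, 0,-0.007,0.016,0,0,0,1]'
python3 - <<'E'
from h import *
st=ctrl.read_state();h=np.array([.6674,-.1837,.104]);g=st["ee_pos"]+[0,0,.019]-h
x=-(g[0]*np.cos(.1635)+g[1]*np.sin(.1635));print(st["wrist_force"],st["moment"],np.arctan2(g[2],x),np.hypot(x,g[2]))
E
```

```text
time: 17.4
ee_pos: [0.4655, -0.2125, 0.1681]
eef_rot: [-2.029, -2.395, -0.002]
wrist_force: [-2.7, 5.0, -1.8]
opening: 0.0089
finger_force: 36.9
[-2.70361935  5.01516374 -1.81428448] [ 0.85425677  0.20784567 -0.04258653] 0.3867614197757118 0.22019539422144188
```

```bash
python3 -m handwheel '[0.0004,-0.0037,0.0094,0,0,0,1, 0.0004,-0.0035,0.0095,0,0,0,1, 0.0004,-0.0033,0.0096,0,0,0,1, 0.0004,-0.0031,0.0097,0,0,0,1, 0.0004,-0.0028,0.0097,0,0,0,1, 0.0004,-0.0026,0.0098,0,0,0,1, 0.0004,-0.0023,0.0098,0,0,0,1, 0.0004,-0.0021,0.0099,0,0,0,1, 0.0004,-0.0019,0.01,0,0,0,1, 0.0004,-0.0016,0.01,0,0,0,1]'
python3 - <<'E'
from h import *
st=ctrl.read_state();h=np.array([.6674,-.1837,.104]);g=st["ee_pos"]+[0,0,.019]-h
x=-(g[0]*np.cos(.1635)+g[1]*np.sin(.1635));print(st["wrist_force"],st["moment"],np.arctan2(g[2],x),np.hypot(x,g[2]))
E
```

```text
time: 18.23
ee_pos: [0.4519, -0.2147, 0.1202]
eef_rot: [2.033, 2.395, -0.003]
wrist_force: [-6.5, -1.8, -1.1]
opening: 0.0086
finger_force: 37.8
[-6.47235077 -1.82249061 -1.13436992] [-0.23936624  0.73350181 -0.04403258] 0.16035353075203043 0.22050103973350235
```

```bash
python3 -m handwheel '[0,-0.001,0.004,0,0,0,1, 0,-0.001,0.004,0,0,0,1, 0,-0.0009,0.004,0,0,0,1, 0,-0.0008,0.004,0,0,0,1, 0,-0.0007,0.004,0,0,0,1, 0,-0.0006,0.004,0,0,0,1, 0,-0.0005,0.004,0,0,0,1, 0,-0.0004,0.004,0,0,0,1, 0,-0.0003,0.004,0,0,0,1, 0,-0.0003,0.004,0,0,0,1]'
python3 -m handwheel '[0,-0.0003,0.0024,0,0,0,1, 0,-0.0003,0.0024,0,0,0,1, 0,-0.0002,0.0024,0,0,0,1, 0,-0.0002,0.0024,0,0,0,1, 0,-0.0001,0.0024,0,0,0,1, 0,-0.0001,0.002,0,0,0,1, 0,0,0.002,0,0,0,1, 0,0,0.002,0,0,0,1, 0,0,0.002,0,0,0,1, 0,0,0.002,0,0,0,1]'
python3 - <<'E'
from h import *
st=ctrl.read_state();h=np.array([.6674,-.1837,.104]);g=st["ee_pos"]+[0,0,.019]-h
x=-(g[0]*np.cos(.1635)+g[1]*np.sin(.1635));print(st["wrist_force"],st["moment"],np.arctan2(g[2],x),np.hypot(x,g[2]))
E
```

```text
time: 19.07
ee_pos: [0.4494, -0.215, 0.1008]
eef_rot: [2.031, 2.394, -0.001]
wrist_force: [-3.4, -4.4, -1.7]
opening: 0.0087
finger_force: 38.0
time: 19.9
ee_pos: [0.4488, -0.2151, 0.0897]
eef_rot: [2.031, 2.395, -0.001]
wrist_force: [-3.3, -3.5, -1.1]
opening: 0.0085
finger_force: 38.1
[-3.29367274 -3.48319159 -1.09827659] [-0.66347273  0.28631623 -0.04858549] 0.02140847774627799 0.22088714579511512
```

```bash
python3 -m handwheel '[0,0,0.001,0,0,0,1, 0,0,0.001,0,0,0,1, 0,0,0.001,0,0,0,1, 0,0,0.001,0,0,0,1, 0,0,0.001,0,0,0,1, 0,0,0.001,0,0,0,1, 0,0,0.001,0,0,0,1, 0,0,0.001,0,0,0,1, 0,0,0.001,0,0,0,1, 0,0,0,0,0,0,1]'
```

```text
time: 20.73
ee_pos: [0.4486, -0.2151, 0.0852]
eef_rot: [2.032, 2.395, -0.001]
wrist_force: [-3.4, -5.7, -1.8]
opening: 0.0084
finger_force: 38.2
```

```bash
python3 -m handwheel '[0,0,0.001,0,0,0,1, 0,0,0.001,0,0,0,1, 0,0,0.001,0,0,0,1, 0,0,0.001,0,0,0,1, 0,0,0.001,0,0,0,1, 0,0,0.001,0,0,0,1, 0,0,0.001,0,0,0,1, 0,0,0,0,0,0,1, 0,0,0,0,0,0,1, 0,0,0,0,0,0,1]'
python3 - <<'E'
from h import *
p=ctrl.get_image("side");a=p["frame"][130:280,260:460]
p=ctrl.get_image("scene");b=p["frame"][90:240,130:330]
cv2.imwrite("pics/g.png",np.vstack([cv2.resize(a,(400,300),interpolation=3),cv2.resize(b,(400,300),interpolation=3)]))
E
```

```text
time: 21.57
ee_pos: [0.4486, -0.2151, 0.0816]
eef_rot: [2.032, 2.395, -0.002]
wrist_force: [-2.6, -5.4, -2.1]
opening: 0.0088
finger_force: 38.3
```

View pics/g.png

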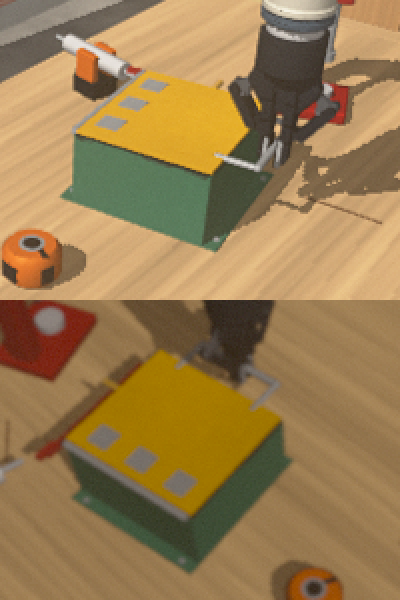

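The flap is nearly level, with perhaps a thin dark gap at the front rim, and the bar still pulls down on the tool. I'll keep going until the force reverses.

```bash
python3 -m handwheel '[0,0,0.001,0,0,0,1, 0,0,0.001,0,0,0,1, 0,0,0.001,0,0,0,1, 0,0,0.001,0,0,0,1, 0,0,0.001,0,0,0,1, 0,0,0.001,0,0,0,1, 0,0,0,0,0,0,1, 0,0,0,0,0,0,1, 0,0,0,0,0,0,1, 0,0,0,0,0,0,1]'
```

```text
time: 22.5
ee_pos: [0.4486, -0.2151, 0.0799]
eef_rot: [2.031, 2.395, -0.002]
wrist_force: [-5.4, -3.5, 4.0]
opening: 0.0085
finger_force: 38.8
```

```bash
python3 -m handwheel '[0,0,0.001,0,0,0,1, 0,0,0.001,0,0,0,1, 0,0,0.001,0,0,0,1, 0,0,0,0,0,0,1, 0,0,0,0,0,0,1, 0,0,0,0,0,0,1, 0,0,0,0,0,0,1, 0,0,0,0,0,0,1, 0,0,0,0,0,0,1, 0,0,0,0,0,0,1]'
```

```text
time: 23.33
ee_pos: [0.4486, -0.2152, 0.0791]
eef_rot: [2.031, 2.394, -0.001]
wrist_force: [-8.0, -2.7, 6.4]
opening: 0.0089
finger_force: 39.2
```

```bash
python3 -m handwheel '[0,-0.0005,0.001,0,0,0,1, 0,-0.0005,0.001,0,0,0,1, 0,-0.0005,0.001,0,0,0,1, 0,-0.0005,0.001,0,0,0,1, 0,0,0.001,0,0,0,1, 0,0,0.001,0,0,0,1, 0,0,0,0,0,0,1, 0,0,0,0,0,0,1, 0,0,0,0,0,0,1, 0,0,0,0,0,0,1]'
python3 - <<'E'
from fit import *
p=ctrl.get_image("side");k=cam(p);im=p["frame"]
c,s=np.cos(.1635),np.sin(.1635)
B=lambda x,y,z:np.array([.5786+c*x-s*y,-.1983+s*x+c*y,z])
for z in(.1,.102,.106,.108):print(z,[proj(k,B(-.09,y,z))[0].round(1).tolist() for y in(.1,.0)],proj(k,B(.09,.1,z))[0].round(1))
im=cv2.resize(im[150:250,280:400],(720,600),interpolation=cv2.INTER_NEAREST);cv2.imwrite("pics/h.png",im)
E
```

```text
time: 24.17
ee_pos: [0.4487, -0.2152, 0.0779]
eef_rot: [2.029, 2.393, 0.001]
wrist_force: [-8.5, 0.6, 13.3]
opening: 0.0085
finger_force: 39.7
0.1 [[364.5, 218.4], [380.3, 199.4]] [295.7 197.2]
0.102 [[364.6, 217.6], [380.4, 198.7]] [295.8 196.5]
0.106 [[364.8, 216.1], [380.7, 197.3]] [295.8 195.1]
0.108 [[364.9, 215.4], [380.8, 196.6]] [295.8 194.4]
```

View pics/h.png

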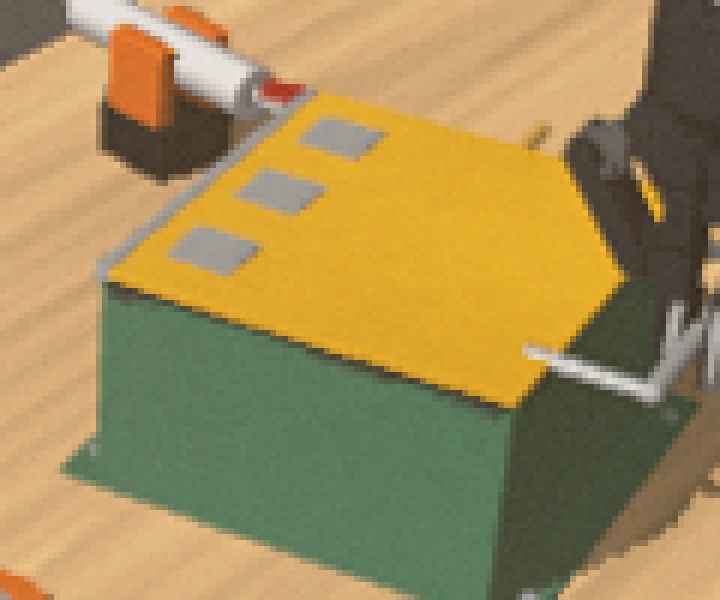

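The flap lies level on the rim, with a uniform thin dark seam from pixel (105,285) to (515,408). The tool feels 13 N of push-back, so it is shut. I release with a narrow opening.

```bash
python3 -m handwheel '[0,0,-0.002,0,0,0,1, 0,0,-0.002,0,0,0,1, 0,0,0,0,0,0,1, 0,0,0,0,0,0,0.85, 0,0,0,0,0,0,0.8, 0,0,0,0,0,0,0.75, 0,0,0,0,0,0,0.72, 0,0,0,0,0,0,0.72, 0,0,0,0,0,0,0.72, 0,0,0,0,0,0,0.72]'
```

```text
time: 25.05
ee_pos: [0.4476, -0.2145, 0.076]
eef_rot: [-2.032, -2.396, -0.0]
wrist_force: [0.1, -0.4, 0.4]
opening: 0.0235
finger_force: 0.0
```

```bash
python3 -m handwheel '[0,0,-0.006,0,0,0,0.72, 0,0,-0.006,0,0,0,0.72, 0,0,-0.006,0,0,0,0.72, 0,0,-0.006,0,0,0,0.72, 0,0,-0.008,0,0,0,0.72, 0,0,-0.01,0,0,0,0.72, 0,0,-0.01,0,0,0,0.72, 0,0,-0.01,0,0,0,0.72, 0,0,-0.01,0,0,0,0.72, 0,0,-0.01,0,0,0,0.72]'
python3 -m handwheel '[0,0,-0.03,0,0,0,0.72, 0,0,-0.03,0,0,0,0.72, 0,0,-0.03,0,0,0,0.72, 0,0,-0.03,0,0,0,0.72, 0,0,-0.03,0,0,0,0.72, 0,0,-0.03,0,0,0,0.72, 0,0,-0.03,0,0,0,0.72, 0,0,-0.02,0,0,0,0.72, 0,0,0,0,0,0,0.72, 0,0,0,0,0,0,0.72]'
python3 - <<'E'
from h import *
p=ctrl.get_image("side");a=p["frame"]
p=ctrl.get_image("scene");b=p["frame"]
cv2.imwrite("pics/i.png",np.hstack([cv2.resize(a,(400,300)),cv2.resize(b,(400,300))]))
E
```

```text
time: 25.88
ee_pos: [0.4477, -0.2146, 0.1178]
eef_rot: [2.032, 2.396, 0.0]
wrist_force: [0.4, -0.5, 0.1]
opening: 0.0239
finger_force: 0.0
time: 26.72
ee_pos: [0.4478, -0.2147, 0.2325]
eef_rot: [2.031, 2.395, 0.0]
wrist_force: [-0.1, -0.5, -0.1]
opening: 0.024
finger_force: 0.0
```

View pics/i.png

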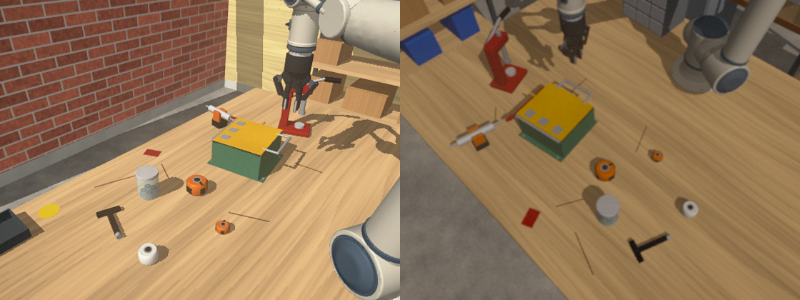

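The flap is shut, the arm is clear, and the jar, tool, white wheel and both look-alikes are where they were.

```bash
python3 -c "from bench import ctrl; print(ctrl.job_done())"
```

```text
the job is handed in; nothing more can be done
None
```

The worn orange wheel is in the bin, the stay has dropped, and the flap was eased fully shut without slamming; the other things were left in place, and I handed the job in at about 27 s of the 64 s allowed (the hand-in returned no verdict).

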